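# Lever off the battery cover and take out the worn battery pack

## Robot

A 6-joint arm with a two-finger parallel gripper is mounted at the origin on the work surface; the furniture and walls round the work are solid. World frame = base frame: x ahead of the robot, y to its left, z up, the work surface at z = 0. Lengths are in m, angles in rad, forces in N, time in s.
With the tool pointing down it reaches from about 0.35 to 0.95 m from the base axis. Payload 17.4 kg.
Tool frame: the origin (TCP) lies midway between the tips of the shut fingers; the grasp point (between the pads) lies hold_point_z behind it (hold_point_z is the distance from the TCP to the grasp point, in m); z points along the fingers, y is the line along which they close (so a half turn about z gives the same grasp; the last joint's range is limited). The gripper opens to 93 mm and grips with 3 to 60 N. Pads are 15 mm wide; open, the fingers measure 128 mm over their backs; the gripper's body (75 mm by 188 mm) begins 65 mm behind the grasp point.
Start: joints at [-1.271, 0.116, 1.442, -0, 1.584, -0.038], TCP at [0.224, -0.637, 0.219] pointing down, gripper open.
Joint ranges: [-2.83, 2.83], [-0.83, 2.19], [0.07, 2.5], [-1.14, 4.28], [0.01, 3], [-2.97, 2.97]. Speed limits (rad/s): [1.89, 1.89, 2.22, 3.14, 3.14, 3.14].

## Interface

Orientations are given as a 3x3 rotation matrix whose columns are the frame's x, y, z axes.
In Python, from workcell import read_state, camera, camera_info, close_job, search_frame, masks_of, landmark_of, hold_point_z gives the robot as it stands.
- The arm moves only by the tool apply_moves, never from a script. Its arguments are lists of equal length, an entry for each row: "angular": the turn, a rotation vector about the tool's x, y, z normalised to -1 to 1, where 1 is 180 degrees, a list of three; "dp": the shift along the tool's x, y, z normalised to -1 to 1, where 1 is 20 cm, a list of three; "grip": the opening, from -1 (shut) to 1 (fully open). In form: {"angular": [[wx, wy, wz], ...], "dp": [[tx, ty, tz], ...], "grip": [grip, ...]}. A call has 1 to 20 rows; each row is the pose to reach, as a shift and turn from the pose commanded when the call began, along the tool's axes at that moment, turning the shorter way round; what a row does not reach only later rows make up. A row lasts 1/10 s, in which the tool goes at most 50 mm and 8.59 degrees, less where a joint would pass 70% of its speed; a pose out of reach is approached as far as the arm can. A call with a number of a shift or a turn outside -1 to 1 is refused whole. A call with a gripper value outside its range is refused whole. The fingers move at their own pace and stop on an object; "force" is the grip in N (left out, the last holds). Time passes only in rows, so rows that repeat a pose let the fingers close. It gives the time, the measured TCP pose, the force, the opening and the grip force at its end, in the units of the state.
- read_state(): the state, without advancing time (a new reading comes with each control period).
- camera(name): name is "scene" or "top" or "wrist"; returns the picture (420x560x3 uint8, red, green, blue); there is no depth.
- camera_info(name): a dict with "fx", "fy", "cx", "cy" (pixels), "xyz" and "attitude" of the camera in the world. Camera axes: x right, y down, z forward; pixel columns grow to the right and rows downward; lengths in m; the calibration is good to about 2 mm. A picture is of the moment at which its call begins: read the wrist's pose just before it. camera_info takes no time and is no camera call; for the wrist camera it gives the pose at the moment of the call.
- close_job(): hands the job in; it is judged then, once.
Trained networks look in the newest picture that a camera, given by its name, has taken for a name from the list of things; names that differ only in an ending like _2 or _b are one class to them, and where a whole thing is asked for, a point or a joint stands for the part that bears it (a point fixed in the world has none). Each returns a list of dicts, best first, with "confidence" (0 to 1); they miss things now and then, are a little off and sometimes report something else, mostly with a low value. They report only what shows in the picture. A call takes as long as a camera call. They do not tell look-alikes from the thing itself.
- search_frame(camera, label): "location" ([x, y, z] in m, in world coordinates, good to about 4 mm: the middle of the surface that is visible of it).
- masks_of(camera, label): "mask" (420x560 bool, what is visible of it).
- landmark_of(camera, label): "location" ([x, y, z] in m, in world coordinates, good to about 4 mm: a listed point, or the origin of a listed thing).
The state is a dict: "clock": time; "joint_positions": joint angles; "joint_velocities": joint speeds; "effort": joint torques, N m; "ee_pos": TCP position; "ee_rot": TCP orientation; "force": force on the tool from outside, world axes, zero at the start; "wrist_torque": the same for the moment, N m; "grip_width": finger opening in m; "gripper_force": force on a finger pad.
Only numpy, scipy, OpenCV 4.12 (cv2) and the standard library are available. Lean on these libraries where they do the work, as an engineer would, in place of code of your own. Each camera call takes 0.05 s, during which the arm holds its last target. There are 200 camera calls.

## Task

The router's backup power unit has a worn battery pack. With the flat pry lever in the notch at its edge, lever up the snap-in cover on top of the unit until it pops out of its catches, then lay the lever and the cover down on the desk, lift the battery pack out by its handle and set it right way up in the cardboard tray without dropping it. Leave the spring clip, glue stick and marker lying around it where they are.

Things in the scene. Friction and masses are not known exactly. Their poses are not given: they have to be found in the camera images.
- backup_unit: Grey box fixed to the desk, 140 (x) x 100 (y) x 84 mm high; origin at its underside's centre, -x face roughly to the robot. Recess in the top for the cover: x -58 to 42, y -30 to 30, 3 mm deep; below it the battery bay, x -53 to 37, y -27 to 27, floor at z 22. A sprung catch in each long bay wall at x -41, z 77, stands 4 mm out. Pry notch: 28 mm wide gap in the top of the -x wall at y 0.
- notch (a point): Top middle of the notch's rounded sill (3 mm radius, the fulcrum): 5.5 mm below the unit's top, 10 mm in front of the cover's edge. Behind the sill the notch is open into the bay, down to 26 mm below the unit's top, so a blade slanting down over the sill can pass under the cover's edge. Axes as the unit's.
- cover: Grey snap-in plate 98 (x) x 58 (y) x 3 mm, flush in the recess, 1 mm play; origin at the middle of the plate's underside (x -8, z 81 of the unit), axes as the unit's. Ribs up to 17 mm deep below it, 19 to 26 mm either side of the middle line. The catches let go of it when the notch-side edge is lifted 6 to 8 mm; it then stays popped up there by about 10 mm, to be gripped across y.
- cover_lip (a point): Middle of the cover's notch-side edge, at the plate's underside: the edge to lever up. Fitted it is 3 mm below the unit's top.
- battery_pack: Black block 74 (x) x 40 (y) x 34 mm standing in the bay, 0.2 to 0.4 kg; origin at its underside's centre, axes as the unit's. Over its middle a grab handle: cross bar 10 mm thick in x, 36 mm wide in y, from 45 to 54 mm above the origin, on a post at either end. In the bay the bar's top is 8 mm below the unit's top.
- pry_lever: Flat lever lying on the desk, 167 mm long: black handle 104 long, 20 wide, 16 mm thick, a 5 mm thick neck, and a steel blade 20 mm wide, 2.5 mm thick, 41 mm long. Origin at the middle of the handle's underside; x points to the blade's tip (115 mm off), z up; the blade's mid-plane is 8 mm above the underside.
- lever_grip (a point): Place to grip the lever's handle, on its centre line, 16 mm from the handle's middle towards the blade, 99 mm from the tip; axes as the lever.
- lever_tip (a point): Middle of the blade's tip, on the blade's mid-plane; axes as the lever.
- tray: Open cardboard tray for spent batteries, 108 (x) x 84 (y) x 36 mm high, 4 mm walls, a dark liner whose top is 7 mm above the desk, fixed to the desk; origin at the centre of its underside.
- bulldog_clip: Bystander: black spring clip, 32 mm, on the desk near the work.
- glue_stick: Bystander: glue stick standing, 22 mm across, 90 mm high.
- desk_marker: Bystander: marker pen lying, 135 mm long.
Not all that is in view belongs to the job. What is shaped like the cover but orange is not meant.

How it is judged:
On the way, in this order (a step that is already met when the one before it is completed fails the run):
1. the cover's notch-side edge is popped up (5 mm or more above flush) with the lever's blade under it, the fingers off the cover (z of cover_lip in the frame of backup_unit above 0.086 m and x of lever_tip in the frame of backup_unit between -0.055 and 0.03 m and y of lever_tip in the frame of backup_unit between -0.025 and 0.025 m and z of lever_tip in the frame of cover_lip below 0.004 m and contact force between the fingers and cover below 0.5 N), for 0.05 s.
2. the battery pack is lifted clear of the unit (z of battery_pack in the frame of backup_unit above 0.07 m), for 0.1 s.
At the end, for the whole second after the job is handed in: The battery pack stands right way up in the tray on its liner (underside less than 14 mm above the tray's underside, tilt under 0.15 rad), the cover and the pry lever lie on the desk (origins under 30 mm high, the cover not in the tray), all at rest (x of battery_pack in the frame of tray between -0.045 and 0.045 m and y of battery_pack in the frame of tray between -0.035 and 0.035 m and z of battery_pack in the frame of tray below 0.014 m and angle between battery_pack's own z axis and vertical below 0.15 rad and height (world z) of cover between -0.01 and 0.03 m and height (world z) of pry_lever between -0.01 and 0.03 m and horizontal distance between cover and tray above 0.07 m and horizontal distance between cover and backup_unit above 0.07 m and linear speed of each of battery_pack, cover, pry_lever below 0.02 m/s); the robot touches nothing.
It fails at once if the battery pack hits the tray hard (over 45 N), as when dropped from more than a few centimetres (contact force between battery_pack and tray above 45 N).
It fails at once if the spring clip, the glue stick or the marker is pushed more than 40 mm (distance of any of bulldog_clip, glue_stick, desk_marker from where it was at the start of the episode above 0.04 m).
It also fails if it takes over 72 s, if anything falls off the work surface, if the arm or the gripper's body presses on something with over 40 N, if the wrist force passes 120 N, or if a joint passes its speed limit or range.

## Working session

There is one attempt and no reset: what is moved stays moved. The work goes in short steps, Python scripts to look and compute and a tool call to move; the robot and the scene stay as the last step left them, time stands still between calls to the robot, and variables do not carry over. Pictures are saved under pics/ and viewed, at most 10 in all, crops included, and the job is handed in when it is done.

Besides the shell and the picture viewer there is one more tool, called after ">>>" as name(argument=value, ...) on one line, values as JSON. apply_moves: Moves the arm, as the interface text tells. Scaled input: -1 to 1 covers 20 cm each way for a shift and 180 degrees each way for a turn. Its arguments: {"type":"object","properties":{"angular":{"type":"array"},"dp":{"type":"array"},"grip":{"type":"array"},"force":{"type":"number"}},"required":["angular","dp","grip"]}

```bash
mkdir -p pics; ls; python3 - <<'E'
from workcell import *
import cv2,numpy as np
print(hold_point_z if not callable(hold_point_z) else hold_point_z())
s=read_state();print(s['clock'],s['ee_pos'],np.round(s['ee_rot'],3).tolist(),s['grip_width'])
for c in ['scene','top']:
    im=camera(c);cv2.imwrite(f'pics/{c}0.png',im[:,:,::-1])
    i=camera_info(c);print(c,i)
    for l in ['backup_unit','notch','cover','cover_lip','battery_pack','pry_lever','lever_grip','lever_tip','tray','bulldog_clip','glue_stick','desk_marker']:
        r=landmark_of(c,l);print(l,[(np.round(q['location'],4).tolist(),round(q['confidence'],2)) for q in r[:3]])
E
```

```text
pics
0.0188
0.0 [ 0.22361852 -0.63665848  0.21788994] [[0.944, 0.331, -0.0], [0.331, -0.943, 0.001], [0.0, -0.001, -1.0]] 0.09323951506023694
scene {'fx': 381.320575386212, 'fy': 381.320575386212, 'cx': 275.012106213079, 'cy': 215.62002121968476, 'xyz': array([ 0.01034564, -0.82538484,  0.53044549]), 'attitude': array([[ 0.73676392, -0.37417294,  0.56318161],
       [-0.67583671, -0.38217154,  0.63022984],
       [-0.02058297, -0.84494942, -0.53445002]])}
backup_unit [([0.5852, -0.3699, -0.0002], 0.53)]
notch []
cover [([0.3268, -0.1516, 0.0177], 0.93)]
cover_lip [([0.3279, -0.1989, 0.0191], 0.7)]
battery_pack []
pry_lever [([0.3357, -0.2814, -0.0009], 0.83)]
lever_grip [([0.3426, -0.2831, 0.0139], 0.57)]
lever_tip []
tray [([0.3375, -0.2775, 0.0004], 0.42)]
bulldog_clip [([0.4355, -0.4023, -0.0025], 0.48)]
glue_stick []
desk_marker []
top {'fx': 478.1860773667642, 'fy': 478.1860773667642, 'cx': 277.8520754257814, 'cy': 210.4873445663441, 'xyz': array([ 0.41049112, -0.27192203,  0.914153  ]), 'attitude': array([[ 0.01047674, -0.99638204,  0.08433903],
       [-0.99991876, -0.00982672,  0.00811862],
       [-0.00726047, -0.08441724, -0.99640404]])}
backup_unit [([0.5864, -0.3732, 0.001], 0.75)]
notch [([0.532, -0.3285, 0.0815], 0.58), ([0.3347, -0.2827, -0.0002], 0.53)]
cover [([0.578, -0.3656, 0.0844], 0.72), ([0.324, -0.1468, 0.0161], 0.63)]
cover_lip [([0.3244, -0.1995, 0.0186], 0.83), ([0.5403, -0.336, 0.0802], 0.6)]
battery_pack []
pry_lever [([0.3338, -0.2824, 0.0015], 0.67)]
lever_grip [([0.3484, -0.284, 0.0081], 0.89), ([0.5298, -0.3271, 0.0821], 0.39)]
lever_tip [([0.4286, -0.3448, 0.0082], 0.63), ([0.543, -0.3343, 0.082], 0.62), ([0.5968, -0.1868, -0.0017], 0.4)]
tray [([0.492, -0.1537, -0.0001], 0.87)]
bulldog_clip [([0.4348, -0.4066, -0.0014], 0.54)]
glue_stick [([0.5986, -0.1866, -0.0026], 0.47)]
desk_marker [([0.67, -0.2764, -0.0019], 0.64)]
```

View pics/top0.png

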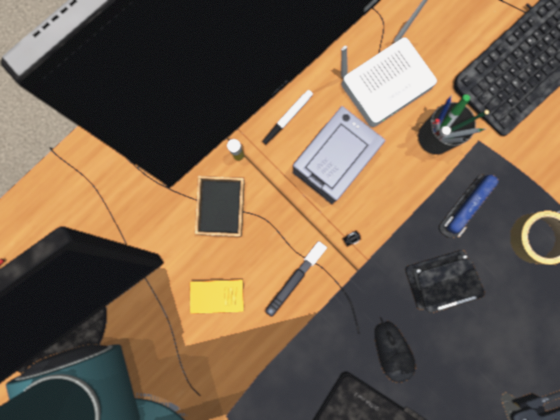

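View pics/scene0.png

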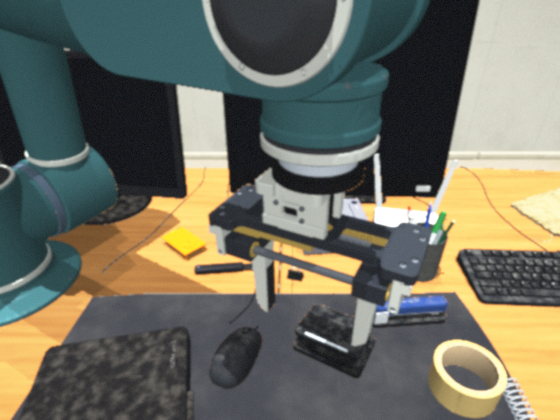

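```bash
cat > h.py <<'E'
from workcell import *
import cv2,numpy as np
from scipy.optimize import minimize
def proj(c,P):
    i=c if isinstance(c,dict) else camera_info(c)
    q=(np.atleast_2d(P)-i['xyz'])@i['attitude']
    return np.c_[i['fx']*q[:,0]/q[:,2]+i['cx'],i['fy']*q[:,1]/q[:,2]+i['cy']]
def ray(c,u,v,z):
    i=c if isinstance(c,dict) else camera_info(c)
    d=i['attitude']@np.array([(u-i['cx'])/i['fx'],(v-i['cy'])/i['fy'],1]);return i['xyz']+d*(z-i['xyz'][2])/d[2]
def box(x0,x1,y0,y1,z0,z1): return np.array([[x,y,z] for x in(x0,x1) for y in(y0,y1) for z in(z0,z1)])
M=lambda a:a/1000
MODEL={'backup_unit':[M(box(-70,70,-50,50,0,84))],'tray':[M(box(-54,54,-42,42,0,36))],
'pry_lever':[M(box(-52,52,-10,10,0,16)),M(box(52,74,-8,8,5.5,10.5)),M(box(74,115,-10,10,6.75,9.25))]}
def Rz(a): c,s=np.cos(a),np.sin(a);return np.array([[c,-s,0],[s,c,0],[0,0,1]])
def sil(info,name,p):
    m=np.zeros((840,1120),np.uint8)
    for b in MODEL[name]:
        P=proj(info,b@Rz(p[2]).T+[p[0],p[1],0])
        cv2.fillConvexPoly(m,cv2.convexHull(((P*2+.5)*16).round().astype(np.int32)),1,shift=4)
    return m
def fit(cam,name,mask,p0):
    info=camera_info(cam); t=cv2.resize(mask.astype(np.uint8),(1120,840),interpolation=0)
    f=lambda q:-(lambda a:(a&t).sum()/(a|t).sum())(sil(info,name,np.array(q)*[.01,.01,.1]))
    x0=np.array(p0)*[100,100,10]
    r=minimize(f,x0,method='Nelder-Mead',options=dict(initial_simplex=[x0]+[x0+np.eye(3)[k]*1. for k in range(3)],maxiter=300))
    return r.x*[.01,.01,.1],-r.fun
E
python3 - <<'E'
from h import *
im=camera('top')
P0={'backup_unit':(.586,-.372,-.70),'tray':(.492,-.154,0),'pry_lever':(.335,-.282,-.58)}
for n,p0 in P0.items():
    r=masks_of('top',n)
    for q in r[:2]:
        m=q['mask']; print(n,round(q['confidence'],2),m.sum(),np.round(np.argwhere(m).mean(0)))
        p,s=fit('top',n,m,p0);print(np.round(p,4),round(s,3))
for z in(0,.03,.06,.1,.15,.2,.3):
    a=ray('top',170,185,z);b=ray('top',160,262,z);print(z,a.round(3),proj('scene',a).round(),b.round(3),proj('scene',b).round())
E
```

```text
backup_unit 0.66 2999 [155. 337.]
[ 0.5848 -0.3714 -0.6795] 0.606
tray 0.62 2728 [206. 219.]
[ 0.4932 -0.155  -0.033 ] 0.966
pry_lever 0.83 958 [280. 294.]
[ 0.334  -0.2784 -0.6612] 0.93
pry_lever 0.24 284 [149. 235.]
[ 0.335 -0.282 -0.58 ] 0.0
0 [ 0.535 -0.056  0.   ] [[231. 200.]] [ 0.387 -0.041  0.   ] [[182. 218.]]
0.03 [ 0.531 -0.063  0.03 ] [[231. 192.]] [ 0.388 -0.049  0.03 ] [[182. 210.]]
0.06 [ 0.527 -0.07   0.06 ] [[230. 184.]] [ 0.389 -0.056  0.06 ] [[182. 200.]]
0.1 [ 0.522 -0.079  0.1  ] [[229. 172.]] [ 0.39  -0.066  0.1  ] [[182. 187.]]
0.15 [ 0.515 -0.091  0.15 ] [[228. 156.]] [ 0.391 -0.079  0.15 ] [[182. 170.]]
0.2 [ 0.508 -0.103  0.2  ] [[227. 139.]] [ 0.392 -0.092  0.2  ] [[182. 151.]]
0.3 [ 0.494 -0.127  0.3  ] [[224. 100.]] [ 0.395 -0.117  0.3  ] [[182. 109.]]
```

```bash
cat >> h.py <<'E'
from scipy.spatial.transform import Rotation as Ro
def down(yaw,pitch=0):
    "tool x along yaw, z down; pitch>0 tips tool x (the blade) downward"
    c,s=np.cos(yaw),np.sin(yaw);R=np.array([[c,s,0],[s,-c,0],[0,0,-1.]])
    ax=np.array([-s,c,0]); return Ro.from_rotvec(ax*pitch).as_matrix()@R
def mv(p,R,p0=None,R0=None):
    if p0 is None: s=read_state();p0,R0=s['ee_pos'],s['ee_rot']
    d=R0.T@(np.array(p)-p0)/.2; w=Ro.from_matrix(R0.T@R).as_rotvec()/np.pi
    print('ang',w.round(4).tolist(),'dp',d.round(4).tolist())
def st():
    s=read_state();print(s['clock'],s['ee_pos'].round(4),s['grip_width'],s['gripper_force'],s['force'].round(1),s['wrist_torque'].round(2))
E
python3 - <<'E'
from h import *
camera('top')
m=masks_of('top','backup_unit')[0]['mask']
h=cv2.convexHull(np.argwhere(m)[:,::-1].astype(np.int32));m2=np.zeros(m.shape,np.uint8);cv2.fillConvexPoly(m2,h,1)
print(m.sum(),m2.sum(),fit('top','backup_unit',m2,(.586,-.372,-.70)))
mv([.347,-.286,.22],down(-.66))
print(ray('top',370,0,0))
E
```

```text
2856 4802 (array([ 0.58444439, -0.37140657, -0.67352611]), np.float64(0.9725504176003259))
ang [0.0, 0.0, 0.3176] dp [1.1631, -1.4509, -0.0067]
[ 0.91002998 -0.44344223  0.        ]
```

>>> apply_moves(angular=[[0,0,0.15],[0,0,0.15],[0,0,0.15],[0,0,0.15],[0,0,0.15],[0,0,0.15]], dp=[[0.6,-0.75,0],[0.6,-0.75,0],[0.6,-0.75,0],[0.6,-0.75,0],[0.6,-0.75,0],[0.6,-0.75,0]], grip=[1,1,1,1,1,1])

```text
clock: 2.2
ee_pos: [0.2875, -0.4552, 0.2192]
ee_rot: [[0.991, -0.131, 0.0], [-0.131, -0.991, -0.001], [0.001, 0.001, -1.0]]
force: [0.4, -0.3, -0.1]
grip_width: 0.0931
gripper_force: 0.0
```

```bash
python3 - <<'E'
from h import *
mv([.347,-.286,.22],down(-.66))
E
```

```text
ang [0.0003, -0.0003, 0.1681] dp [0.1836, -0.8778, -0.0048]
```

>>> apply_moves(angular=[[0,0,0.168],[0,0,0.168],[0,0,0.168],[0,0,0.168],[0,0,0.168],[0,0,0.168]], dp=[[0.184,-0.878,0],[0.184,-0.878,0],[0.184,-0.878,0],[0.184,-0.878,0],[0.184,-0.878,0],[0.184,-0.878,0]], grip=[1,1,1,1,1,1])

```text
clock: 2.8
ee_pos: [0.3472, -0.2869, 0.2188]
ee_rot: [[0.791, -0.612, -0.0], [-0.612, -0.791, -0.0], [0.0, 0.0, -1.0]]
force: [-0.5, 0.1, -0.1]
grip_width: 0.0933
gripper_force: 0.0
```

```bash
python3 - <<'E'
from h import *
st()
i=camera_info('wrist');im=camera('wrist');cv2.imwrite('pics/w1.png',im[:,:,::-1]);print(i['xyz'],i['attitude'].round(3).tolist())
for l in ['pry_lever','lever_grip','lever_tip']:
    print(l,[(np.round(q['location'],4).tolist(),round(q['confidence'],2)) for q in landmark_of('wrist',l)[:2]])
for q in masks_of('wrist','pry_lever')[:1]:
    print(q['mask'].sum(),fit('wrist','pry_lever',q['mask'],(.334,-.28,-.66)))
mv([.347,-.286,.22],down(-.66))
im=camera('scene');cv2.imwrite('pics/s1.png',im[:,:,::-1])
E
```

```text
2.8 [ 0.3472 -0.2869  0.2188] 0.09329835606944219 0.0 [-0.5  0.1 -0.1] [ 0.07 -0.03  0.01]
[ 0.40842284 -0.33510169  0.3845544 ] [[-0.614, -0.758, -0.222], [-0.789, 0.589, 0.173], [-0.0, 0.281, -0.96]]
pry_lever [([0.3373, -0.2791, 0.0014], 0.86)]
lever_grip [([0.3441, -0.287, 0.0067], 0.85)]
lever_tip [([0.4241, -0.3468, 0.0127], 0.82)]
3212 (array([ 0.33254761, -0.2775554 , -0.65874858]), np.float64(0.9345268542199489))
ang [0.0, 0.0002, -0.0007] dp [-0.0032, -0.0067, -0.0079]
```

View pics/w1.png

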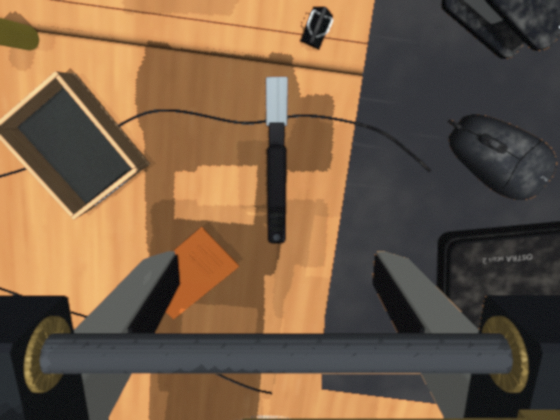

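View pics/s1.png

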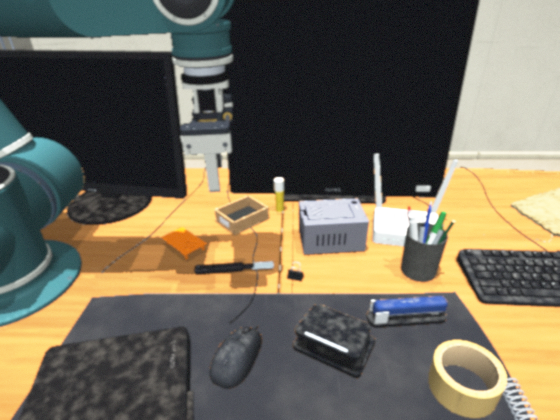

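>>> apply_moves(angular=[[0,0,0],[0,0,0],[0,0,0],[0,0,0],[0,0,0],[0,0,0]], dp=[[-0.003,-0.001,0.25],[-0.003,-0.001,0.5],[-0.003,-0.001,0.75],[-0.003,-0.001,0.9],[-0.003,-0.001,0.98],[-0.003,-0.001,0.98]], grip=[0.2,0.2,0.2,0.2,0.2,0.2])

```text
clock: 3.7
ee_pos: [0.3455, -0.2854, 0.0203]
ee_rot: [[0.789, -0.614, -0.003], [-0.614, -0.789, 0.003], [-0.004, -0.0, -1.0]]
force: [1.3, 0.0, 0.9]
grip_width: 0.0563
gripper_force: 0.0
```

>>> apply_moves(angular=[[0,0,0],[0,0,0],[0,0,0],[0,0,0],[0,0,0],[0,0,0],[0,0,0],[0,0,0]], dp=[[0,0,0.05],[0,0,0.095],[0,0,0.095],[0,0,0.095],[0,0,0.095],[0,0,0.095],[0,0,0.095],[0,0,0.095]], grip=[0,0,-1,-1,-1,-1,-1,-1], force=60)

```text
clock: 4.5
ee_pos: [0.3469, -0.2861, 0.0041]
ee_rot: [[0.789, -0.614, 0.001], [-0.614, -0.789, -0.001], [0.001, 0.0, -1.0]]
force: [-1.5, 0.3, 4.8]
grip_width: 0.0196
gripper_force: 60.0
```

```bash
cat >> h.py <<'E'
U=np.array([.585,-.3715,0]);UY=-.675
def uw(p): return U+Rz(UY)@np.array(p)   # unit frame -> world
TIP=np.array([.0998,0,-.0039])
def tcp_for_tip(tip_unit,R): return uw(tip_unit)-R@TIP
E
python3 - <<'E'
from h import *
R=down(UY,0);p=tcp_for_tip([-.127,0,.2],R);print(p)
mv(p,R)
E
```

```text
[ 0.40793566 -0.22977329  0.1961    ]
ang [0.0, -0.0002, 0.0044] dp [0.0686, -0.4096, -0.9598]
```

>>> apply_moves(angular=[[0,0,0],[0,0,0],[0,0,0],[0,0,0.0044],[0,0,0.0044],[0,0,0.0044],[0,0,0.0044],[0,0,0.0044]], dp=[[0,0,-0.15],[0,0,-0.35],[0,0,-0.6],[0.03,-0.2,-0.85],[0.07,-0.41,-0.96],[0.07,-0.41,-0.96],[0.07,-0.41,-0.96],[0.07,-0.41,-0.96]], grip=[-1,-1,-1,-1,-1,-1,-1,-1])

```text
clock: 5.3
ee_pos: [0.4074, -0.2299, 0.1943]
ee_rot: [[0.781, -0.625, -0.002], [-0.625, -0.781, 0.001], [-0.002, 0.0, -1.0]]
force: [-0.2, -0.2, -1.1]
grip_width: 0.0195
gripper_force: 60.0
```

```bash
python3 - <<'E'
from h import *
st();s=read_state();R0,p0=s['ee_rot'],s['ee_pos']
camera('wrist');im=camera('wrist');cv2.imwrite('pics/w2.png',im[:,:,::-1])
for c in('wrist','top'):
  if c=='top':camera(c)
  for l in ['lever_tip','lever_grip','notch','cover_lip','cover','backup_unit','battery_pack']:
    print(c,l,[(np.round(q['location'],4).tolist(),round(q['confidence'],2),(R0.T@(q['location']-p0)).round(4).tolist() if 'lever' in l else (Rz(UY).T@(q['location']-U)).round(4).tolist()) for q in landmark_of(c,l)[:2]])
  m=masks_of(c,'backup_unit')
  if m:
    m=m[0]['mask'];h=cv2.convexHull(np.argwhere(m)[:,::-1].astype(np.int32));m2=np.zeros(m.shape,np.uint8);cv2.fillConvexPoly(m2,h,1)
    print(m2.sum(),fit(c,'backup_unit',m2,(.585,-.372,-.675)))
print(proj('wrist',p0+R0@TIP),proj('wrist',uw([-.067,0,.0785])))
E
```

```text
5.3 [ 0.4074 -0.2299  0.1943] 0.019539345725753908 59.993247985839844 [-0.2 -0.2 -1.1] [ 0.04 -0.01  0.01]
wrist lever_tip [([0.4838, -0.2938, 0.2022], 0.71, [0.0996, 0.0022, -0.0081])]
wrist lever_grip [([0.4079, -0.2298, 0.1974], 0.96, [0.0003, -0.0003, -0.0031])]
wrist notch []
wrist cover_lip []
wrist cover []
wrist backup_unit []
wrist battery_pack []
226 (array([ 0.58624775, -0.37225774, -0.67713039]), np.float64(0.9576271186440678))
top lever_tip [([0.489, -0.2886, 0.1968], 0.72, [0.1004, -0.0051, -0.0027])]
top lever_grip []
top notch [([0.5308, -0.3277, 0.0802], 0.93, [-0.0697, 0.0003, 0.0802])]
top cover_lip [([0.541, -0.3364, 0.0836], 0.69, [-0.0563, -0.0001, 0.0836])]
top cover [([0.5756, -0.3672, 0.0824], 0.91, [-0.01, -0.0025, 0.0824]), ([0.5305, -0.3273, 0.079], 0.7, [-0.0702, 0.0005, 0.079])]
top backup_unit [([0.5847, -0.3691, -0.0003], 0.61, [-0.0017, 0.0017, -0.0003])]
top battery_pack []
4875 (array([ 0.58471185, -0.37132524, -0.68022749]), np.float64(0.9838709677419355))
[[275.40071778  42.82803281]] [[274.9450774 -30.7405519]]
```

View pics/w2.png

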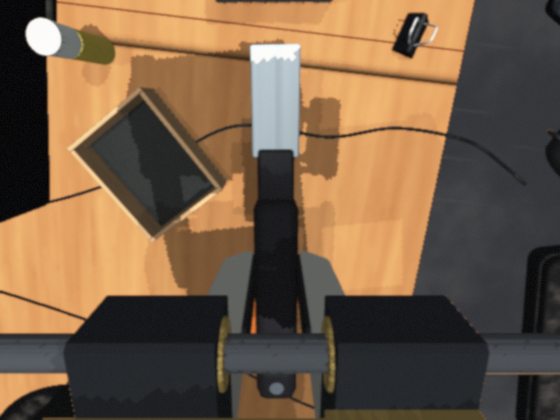

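```bash
sed -i 's/^U=.*/U=np.array([.5847,-.3713,0]);UY=-.677/; s/^TIP=.*/TIP=np.array([.099,0,-.0039])/' h.py
cat >> h.py <<'E'
def slide(s,phi=.4,off=.00598):
    n=np.array([np.sin(phi),np.cos(phi)]);t=np.array([np.cos(phi),-np.sin(phi)])
    q=np.array([-.067,.0755])+off*n+s*t; return [q[0],0,q[1]]
E
python3 - <<'E'
from h import *
R=down(UY,.4);p=tcp_for_tip(slide(-.03),R);print(slide(-.03),p);mv(p,R)
p2=tcp_for_tip(slide(-.04),R)+[0,0,.05];mv(p2,R)
E
```

```text
[np.float64(-0.09230310813308082), 0, np.float64(0.09269049501339677)] [ 0.44049535 -0.25540106  0.12765077]
ang [0.0001, -0.1273, 0.0006] dp [0.2065, -0.0011, 0.34]
ang [0.0001, -0.1273, 0.0006] dp [0.1605, -0.0012, 0.0705]
```

>>> apply_moves(angular=[[0,-0.045,0.0006],[0,-0.09,0.0006],[0,-0.1273,0.0006],[0,-0.1273,0.0006],[0,-0.1273,0.0006],[0,-0.1273,0.0006],[0,-0.1273,0.0006]], dp=[[0.05,0,0.02],[0.1,0,0.05],[0.16,-0.001,0.07],[0.18,-0.001,0.2],[0.2065,-0.001,0.34],[0.2065,-0.001,0.34],[0.2065,-0.001,0.34]], grip=[-1,-1,-1,-1,-1,-1,-1])

```text
clock: 6.95
ee_pos: [0.4403, -0.2553, 0.1282]
ee_rot: [[0.718, -0.626, -0.304], [-0.577, -0.78, 0.244], [-0.39, 0.0, -0.921]]
force: [-0.6, -0.0, -0.1]
grip_width: 0.0194
gripper_force: 60.0
```

```bash
python3 - <<'E'
from h import *
st();s=read_state();R0,p0=s['ee_rot'],s['ee_pos']
i=camera_info('wrist');im=camera('wrist')
cv2.imwrite('pics/w3.png',cv2.resize(im[:,120:430],None,fx=1.4,fy=1.4)[:,:,::-1])
print(proj(i,p0+R0@TIP),proj(i,uw([-.067,0,.0785])),proj(i,np.array([uw([-.07,y,.084]) for y in(-.05,-.014,.014,.05)])))
for l in ['lever_tip','notch','cover_lip','cover']:
    print(l,[(round(q['confidence'],2),(R0.T@(q['location']-p0)).round(4).tolist() if 'lever' in l else (Rz(UY).T@(q['location']-U)).round(4).tolist()) for q in landmark_of('wrist',l)[:2]])
print('tip unit',Rz(UY).T@(p0+R0@TIP-U))
mv(tcp_for_tip(slide(.0225),down(UY,.4)),down(UY,.4))
E
```

```text
6.95 [ 0.4403 -0.2553  0.1282] 0.019447347999739777 59.99345541000366 [-0.6 -0.  -0.1] [-0.07 -0.22 -0.02]
[[274.5182781   43.71409346]] [[274.29710498 -37.69869772]] [[407.22651789 -26.65865566]
 [311.49580965 -26.45121874]
 [237.08327898 -26.28997575]
 [141.46742593 -26.08278771]]
lever_tip []
notch []
cover_lip []
cover []
tip unit [-9.25061930e-02 -2.33841700e-05  9.31807286e-02]
ang [0.0001, -0.0007, 0.0] dp [0.2641, 0.0, 0.0076]
```

View pics/w3.png

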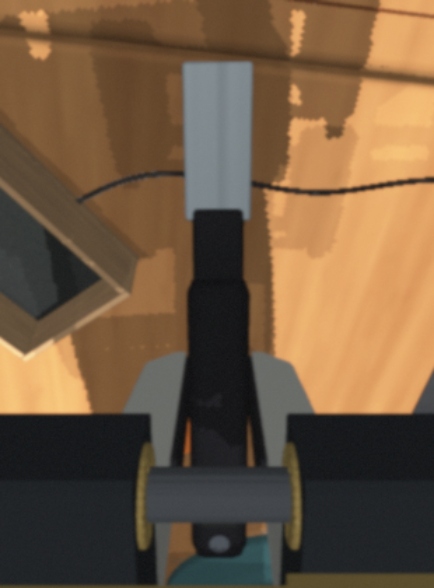

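>>> apply_moves(angular=[[0,0,0],[0,0,0],[0,0,0],[0,0,0],[0,0,0],[0,0,0]], dp=[[0.04,0,0.003],[0.08,0,0.003],[0.12,0,0.003],[0.15,0,0.003],[0.18,0,0.003],[0.18,0,0.003]], grip=[-1,-1,-1,-1,-1,-1])

```text
clock: 7.8
ee_pos: [0.4664, -0.2764, 0.1125]
ee_rot: [[0.718, -0.626, -0.304], [-0.577, -0.779, 0.244], [-0.39, 0.0, -0.921]]
force: [-0.1, 0.2, -1.6]
grip_width: 0.0196
gripper_force: 60.0
```

```bash
python3 - <<'E'
from h import *
st();s=read_state();R0,p0=s['ee_rot'],s['ee_pos']
print('tip unit',(Rz(UY).T@(p0+R0@TIP-U)).round(4),np.arcsin(-R0[2,0]))
print(slide(.006))
E
```

```text
7.8 [ 0.4664 -0.2764  0.1125] 0.01964328007250036 59.99332129955292 [-0.1  0.2 -1.6] [-0.07 -0.16 -0.05]
tip unit [-0.059  -0.0001  0.0774] 0.4007187350652112
[np.float64(-0.05914491234897696), 0, np.float64(0.07867143469028534)]
```

>>> apply_moves(angular=[[0,0,0],[0,0,0],[0,0,0],[0,0,0],[0,0,0]], dp=[[0.02,0,-0.003],[0.04,0,-0.003],[0.06,0,-0.003],[0.083,0,-0.003],[0.083,0,-0.003]], grip=[-1,-1,-1,-1,-1])

```text
clock: 8.3
ee_pos: [0.4784, -0.286, 0.1068]
ee_rot: [[0.718, -0.626, -0.304], [-0.577, -0.78, 0.244], [-0.39, 0.0, -0.921]]
force: [0.3, -0.1, -0.7]
grip_width: 0.0189
gripper_force: 60.0
```

```bash
python3 - <<'E'
from h import *
st();s=read_state();R0,p0=s['ee_rot'],s['ee_pos']
t=Rz(UY).T@(p0+R0@TIP-U);phi=np.arcsin(-R0[2,0]);print('tip unit',t.round(4),phi)
d=t[[0,2]]-[-.067,.0755];print('off',d@[np.sin(phi),np.cos(phi)],'s',d@[np.cos(phi),-np.sin(phi)])
# arc: rotate tool about sill centre in unit x-z plane, keeping s and going to blade contact off=.0043
for a in (.1,0,-.1,-.2,-.3,-.36):
    R=down(UY,a);p=tcp_for_tip(slide(.0225,a,.0043),R);print(a,slide(.0225,a,.0043),end=' ');mv(p,R)
E
```

```text
8.3 [ 0.4784 -0.286   0.1068] 0.018866960338728443 59.993380308151245 [ 0.3 -0.1 -0.7] [-0.07 -0.19 -0.01]
tip unit [-0.0436 -0.0001  0.0718] 0.4002778504443864
off 0.005757406838820683 s 0.023003633943612913
0.1 [np.float64(-0.04418312258966306), 0, np.float64(0.07753226603614188)] ang [0.0001, 0.0956, -0.0] dp [0.014, -0.0004, 0.1205]
0 [np.float64(-0.044500000000000005), 0, np.float64(0.0798)] ang [0.0001, 0.1274, 0.0] dp [0.0269, -0.0004, 0.1565]
-0.1 [np.float64(-0.04504168997282579), 0, np.float64(0.08202476978524914)] ang [0.0001, 0.1592, 0.0] dp [0.0434, -0.0004, 0.191]
-0.2 [np.float64(-0.04580278012099084), 0, np.float64(0.08418434622760622)] ang [0.0001, 0.1911, 0.0] dp [0.0632, -0.0004, 0.2237]
-0.3 [np.float64(-0.046775665883317635), 0, np.float64(0.08625715155312025)] ang [0.0001, 0.2229, 0.0] dp [0.0862, -0.0005, 0.2543]
-0.36 [np.float64(-0.047457100670329364), 0, np.float64(0.08745052659050465)] ang [0.0001, 0.242, 0.0] dp [0.1014, -0.0005, 0.2714]
```

>>> apply_moves(angular=[[0,0.04,0],[0,0.08,0],[0,0.1274,0],[0,0.143,0],[0,0.1592,0],[0,0.1592,0]], dp=[[0.005,0,0.05],[0.011,0,0.1],[0.027,0,0.1565],[0.035,0,0.174],[0.0434,0,0.191],[0.0434,0,0.191]], grip=[-1,-1,-1,-1,-1,-1])

```text
clock: 8.9
ee_pos: [0.4724, -0.2811, 0.0687]
ee_rot: [[0.776, -0.626, 0.079], [-0.623, -0.78, -0.064], [0.102, 0.0, -0.995]]
force: [-1.4, -0.0, -0.6]
grip_width: 0.0193
gripper_force: 60.0
```

```bash
cat > q.py <<'E'
from h import *
st();s=read_state();R0,p0=s['ee_rot'],s['ee_pos']
t=Rz(UY).T@(p0+R0@TIP-U);phi=np.arcsin(-R0[2,0]);print('tip unit',t.round(4),phi)
d=t[[0,2]]-[-.067,.0755];print('off',d@[np.sin(phi),np.cos(phi)],'s',d@[np.cos(phi),-np.sin(phi)])
camera('top')
print([(round(q['confidence'],2),(Rz(UY).T@(q['location']-U)).round(4).tolist()) for q in landmark_of('top','cover_lip')[:3]])
for a in (-.2,-.3,-.36,-.4):
    R=down(UY,a);p=tcp_for_tip(slide(.0225,a,.0043),R);print(a,end=' ');mv(p,R)
E
python3 q.py
```

```text
8.9 [ 0.4724 -0.2811  0.0687] 0.019337943476332477 59.99323904514313 [-1.4 -0.  -0.6] [ 0.37  0.38 -0.07]
tip unit [-0.046  -0.      0.0827] -0.1017942993604194
off 0.005016019662088031 s 0.021620964199631505
[(0.91, [-0.3123, -0.0297, 0.016]), (0.89, [-0.0566, 0.0021, 0.0815])]
-0.2 ang [0.0001, 0.0325, 0.0001] dp [0.0057, -0.0002, 0.0411]
-0.3 ang [0.0001, 0.0643, 0.0001] dp [0.0113, -0.0002, 0.0789]
-0.36 ang [0.0001, 0.0834, 0.0001] dp [0.0165, -0.0002, 0.1012]
-0.4 ang [0.0001, 0.0962, 0.0001] dp [0.0206, -0.0002, 0.116]
```

>>> apply_moves(angular=[[0,0.016,0],[0,0.0325,0],[0,0.048,0],[0,0.0643,0],[0,0.0643,0]], dp=[[0.003,0,0.02],[0.0057,0,0.041],[0.008,0,0.06],[0.0113,0,0.079],[0.0113,0,0.079]], grip=[-1,-1,-1,-1,-1])

```text
clock: 9.5
ee_pos: [0.4755, -0.2837, 0.0526]
ee_rot: [[0.745, -0.626, 0.231], [-0.598, -0.78, -0.186], [0.297, 0.001, -0.955]]
force: [-0.9, 0.4, 0.4]
grip_width: 0.0193
gripper_force: 60.0
```

```bash
python3 q.py
```

```text
9.5 [ 0.4755 -0.2837  0.0526] 0.01931829118811021 59.99402582645416 [-0.9  0.4  0.4] [ 0.27  0.2  -0.03]
tip unit [-0.0466 -0.0001  0.0857] -0.3012296241704276
off 0.0037115087799651416 s 0.022498950310434827
[(0.63, [-0.3088, -0.028, 0.0161]), (0.57, [-0.0554, -0.0024, 0.0916]), (0.28, [-0.0956, -0.1206, -0.0023])]
-0.2 ang [0.0001, -0.0319, 0.0001] dp [-0.0019, -0.0002, -0.0384]
-0.3 ang [0.0001, -0.0001, 0.0001] dp [-0.004, -0.0003, -0.0002]
-0.36 ang [0.0001, 0.019, 0.0001] dp [-0.0034, -0.0003, 0.0227]
-0.4 ang [0.0001, 0.0317, 0.0001] dp [-0.0023, -0.0003, 0.038]
```

```bash
python3 - <<'E'
from h import *
t=camera('top');s=camera('scene')
a=cv2.resize(t[90:230,260:410],(500,467),interpolation=cv2.INTER_CUBIC);b=cv2.resize(s[170:270,260:380],None,fx=2.5,fy=2.5,interpolation=cv2.INTER_CUBIC)
b=cv2.copyMakeBorder(b,0,467-b.shape[0],0,0,0);cv2.imwrite('pics/c4.png',np.hstack([a,b])[:,:,::-1])
camera('wrist')
for c in('top','wrist'):print([(round(q['confidence'],2),(Rz(UY).T@(q['location']-U)).round(4).tolist()) for l in('cover_lip','cover') for q in landmark_of(c,l)[:3]])
E
```

```text
[(0.72, [-0.0526, 0.0005, 0.0901]), (0.66, [-0.0455, 0.0025, 0.0861]), (0.58, [-0.3099, -0.0277, 0.0175]), (0.87, [-0.0087, -0.0048, 0.0917]), (0.67, [-0.3406, 0.0131, 0.0189]), (0.24, [-0.1077, 0.1511, 0.0001])]
[(0.86, [-0.0591, 0.0022, 0.0903])]
```

View pics/c4.png

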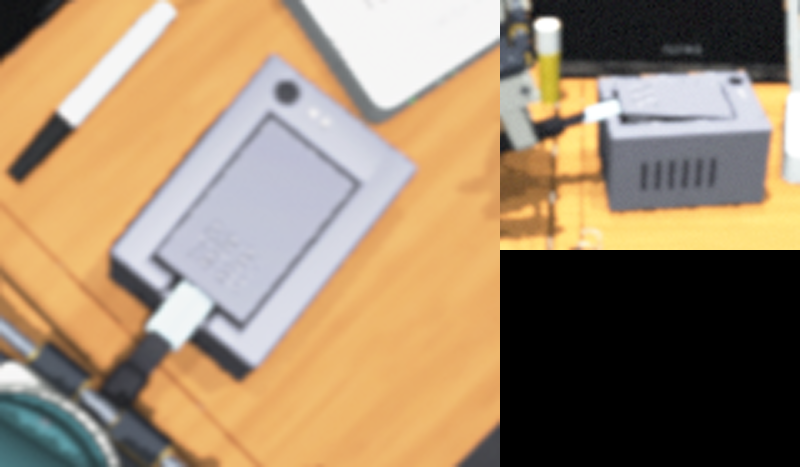

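>>> apply_moves(angular=[[0,0.016,0],[0,0.032,0],[0,0.032,0],[0,0.032,0]], dp=[[-0.003,0,0.018],[-0.003,0,0.036],[-0.003,0,0.036],[-0.003,0,0.036]], grip=[-1,-1,-1,-1])

```text
clock: 10.35
ee_pos: [0.477, -0.2848, 0.0463]
ee_rot: [[0.718, -0.626, 0.304], [-0.576, -0.78, -0.245], [0.391, 0.0, -0.92]]
force: [-0.2, 0.5, -1.2]
grip_width: 0.0191
gripper_force: 60.0
```

```bash
python3 - <<'E'
from h import *
exec(open('q.py').read().split('for a in')[0])
# withdrawal: rotate back a bit, slide out
for a,sl,off in((-.2,.0225,.0043),(-.15,.0,.005),(-.1,-.03,.008)):
    R=down(UY,a);mv(tcp_for_tip(slide(sl,a,off),R),R)
E
```

```text
10.35 [ 0.477  -0.2848  0.0463] 0.01908597706003356 59.993271231651306 [-0.2  0.5 -1.2] [0.28 0.16 0.01]
tip unit [-0.0485 -0.      0.0885] -0.4014698909717866
off 0.004799678035049649 s 0.022088856353881543
[(0.7, [-0.0557, -0.0023, 0.0908]), (0.3, [-0.0923, -0.1238, -0.0016])]
ang [0.0001, -0.0643, 0.0001] dp [0.0079, -0.0003, -0.0737]
ang [0.0001, -0.0802, 0.0001] dp [-0.0957, -0.0003, -0.1238]
ang [0.0001, -0.0961, 0.0001] dp [-0.2274, -0.0003, -0.2064]
```

>>> apply_moves(angular=[[0,-0.032,0],[0,-0.0643,0],[0,-0.072,0],[0,-0.08,0],[0,-0.088,0],[0,-0.096,0],[0,-0.096,0]], dp=[[0.004,0,-0.037],[0.008,0,-0.0737],[-0.044,0,-0.099],[-0.096,0,-0.124],[-0.16,0,-0.165],[-0.227,0,-0.206],[-0.227,0,-0.206]], grip=[-1,-1,-1,-1,-1,-1,-1])

```text
clock: 11.15
ee_pos: [0.4308, -0.2476, 0.0659]
ee_rot: [[0.776, -0.626, 0.078], [-0.623, -0.78, -0.063], [0.101, 0.0, -0.995]]
force: [-0.2, -1.0, -1.4]
grip_width: 0.0187
gripper_force: 60.0
```

```bash
python3 - <<'E'
from h import *
st();camera('top')
print([(round(q['confidence'],2),(Rz(UY).T@(q['location']-U)).round(4).tolist()) for l in('cover_lip','cover') for q in landmark_of('top',l)[:3]])
# lay lever: back at (approx) its original place
R=down(-.66);mv([.330,-.276,.09],R);mv([.330,-.276,.0045],R)
E
```

```text
11.15 [ 0.4308 -0.2476  0.0659] 0.0187208773073577 59.993407130241394 [-0.2 -1.  -1.4] [0.08 0.05 0.05]
[(0.94, [-0.3108, -0.0304, 0.0167]), (0.71, [-0.0558, -0.0002, 0.0936]), (0.81, [-0.0103, -0.0022, 0.0908]), (0.61, [-0.3419, 0.0122, 0.0154])]
ang [0.0004, -0.0325, -0.0054] dp [-0.2975, 0.426, -0.1511]
ang [0.0004, -0.0325, -0.0054] dp [-0.3411, 0.4259, 0.2741]
```

>>> apply_moves(angular=[[0,-0.02,-0.002],[0,-0.0325,-0.005],[0,-0.0325,-0.005],[0,-0.0325,-0.005],[0,-0.0325,-0.005],[0,-0.0325,-0.005],[0,-0.0325,-0.005],[0,-0.0325,-0.005],[0,-0.0325,-0.005],[0,-0.0325,-0.005],[0,-0.0325,-0.005],[0,-0.0325,-0.005]], dp=[[-0.1,0.1,-0.15],[-0.2,0.25,-0.15],[-0.3,0.426,-0.15],[-0.31,0.426,0],[-0.33,0.426,0.15],[-0.34,0.426,0.23],[-0.34,0.426,0.265],[-0.34,0.426,0.274],[-0.34,0.426,0.274],[-0.34,0.426,0.274],[-0.34,0.426,0.274],[-0.34,0.426,0.274]], grip=[-1,-1,-1,-1,-1,-1,-1,-1,-1,0,0,0])

```text
clock: 12.5
ee_pos: [0.3304, -0.2763, 0.0053]
ee_rot: [[0.789, -0.614, -0.001], [-0.614, -0.789, -0.001], [-0.0, 0.001, -1.0]]
force: [0.3, -0.4, 0.7]
grip_width: 0.0386
gripper_force: 0.0
```

```bash
python3 - <<'E'
from h import *
st()
s=read_state();R0,p0=s['ee_rot'],s['ee_pos']
mv(p0+[0,0,.17],down(-.677))
R=down(UY)
for h in(.2,.088):
  mv(uw([-.047,0,h]),R,p0+[0,0,.17],R)
E
```

```text
12.5 [ 0.3304 -0.2763  0.0053] 0.038641205237512743 0.0 [ 0.3 -0.4  0.7] [ 0.02  0.02 -0.03]
ang [0.0004, 0.0, 0.0051] dp [-0.0, 0.0011, -0.85]
ang [0.0, 0.0, 0.0] dp [1.0537, -0.4265, -0.1233]
ang [0.0, 0.0, 0.0] dp [1.0537, -0.4265, 0.4367]
```

>>> apply_moves(angular=[[0,0,0],[0,0,0],[0,0,0.005],[0,0,0.005],[0,0,0.005],[0,0,0.005],[0,0,0.005],[0,0,0.005],[0,0,0.005],[0,0,0.005]], dp=[[0,0,-0.2],[0,0,-0.45],[0,0,-0.7],[0.15,-0.1,-0.9],[0.35,-0.2,-0.95],[0.6,-0.25,-0.97],[0.85,-0.35,-0.97],[0.99,-0.4,-0.97],[0.99,-0.4,-0.97],[0.99,-0.4,-0.97]], grip=[0.6,0.6,0.6,0.6,0.6,0.6,0.6,0.6,0.6,0.6])

```text
clock: 13.5
ee_pos: [0.5359, -0.3344, 0.1979]
ee_rot: [[0.78, -0.626, -0.003], [-0.626, -0.78, 0.0], [-0.002, 0.001, -1.0]]
force: [0.1, -0.5, -0.4]
grip_width: 0.0744
gripper_force: 0.0
```

```bash
python3 - <<'E'
from h import *
st();s=read_state();R0,p0=s['ee_rot'],s['ee_pos']
R=down(UY,.11)
mv(uw([-.047,0,.12]),R);mv(uw([-.047,0,.0875]),R)
im=camera('wrist')
for l in('cover_lip','cover','notch'):print(l,[(round(q['confidence'],2),(Rz(UY).T@(q['location']-U)).round(4).tolist()) for q in landmark_of('wrist',l)[:3]])
q=masks_of('wrist','cover')
i=camera_info('wrist')
if q:
  m=q[0]['mask'];v,u=np.nonzero(m);r=cv2.minAreaRect(np.c_[u,v].astype(np.float32));print(r,[(Rz(UY).T@(ray(i,*c,.0885)-U)).round(4).tolist() for c in cv2.boxPoints(r)])
E
```

```text
13.5 [ 0.5359 -0.3344  0.1979] 0.07441906738213293 0.0 [ 0.1 -0.5 -0.4] [0.17 0.01 0.02]
ang [0.0004, -0.0343, 0.0001] dp [0.0715, -0.0095, 0.3894]
ang [0.0004, -0.0343, 0.0001] dp [0.0719, -0.0097, 0.5519]
cover_lip [(0.89, [-0.061, 0.0059, 0.0913]), (0.67, [-0.307, -0.0257, 0.0182])]
cover [(0.97, [-0.0077, 0.001, 0.0856]), (0.23, [-0.0662, 0.0025, 0.0816])]
notch [(0.75, [-0.0668, 0.0008, 0.078])]
((275.0, 398.5), (39.0, 74.0), 90.0) [[-0.2199, 0.0308, 0.0885], [-0.2201, -0.0342, 0.0885], [-0.2627, -0.0353, 0.0885], [-0.2625, 0.0321, 0.0885]]
```

>>> apply_moves(angular=[[0,-0.034,0],[0,-0.034,0],[0,-0.034,0],[0,-0.034,0],[0,-0.034,0],[0,-0.034,0],[0,-0.034,0],[0,-0.034,0],[0,-0.034,0],[0,-0.034,0]], dp=[[0.03,-0.01,0.2],[0.072,-0.01,0.4],[0.072,-0.01,0.5],[0.072,-0.01,0.545],[0.072,-0.01,0.549],[0.072,-0.01,0.549],[0.072,-0.01,0.549],[0.072,-0.01,0.549],[0.072,-0.01,0.549],[0.072,-0.01,0.549]], grip=[0.6,0.6,0.6,0.6,0.6,-1,-1,-1,-1,-1], force=25)

```text
clock: 14.75
ee_pos: [0.5486, -0.342, 0.0898]
ee_rot: [[0.775, -0.626, -0.083], [-0.623, -0.78, 0.066], [-0.106, 0.001, -0.994]]
force: [1.2, 2.1, 5.8]
grip_width: 0.0571
gripper_force: 25.0
```

>>> apply_moves(angular=[[0,0,0],[0,0,0],[0,0,0],[0,0,0],[0,0,0],[0,0,0]], dp=[[0,0,-0.05],[0,0,-0.12],[0,0,-0.25],[0,0,-0.4],[0,0,-0.6],[0,0,-0.6]], grip=[-1,-1,-1,-1,-1,-1])

```text
clock: 15.35
ee_pos: [0.5596, -0.3512, 0.2153]
ee_rot: [[0.775, -0.627, -0.078], [-0.624, -0.779, 0.061], [-0.099, 0.001, -0.995]]
force: [0.1, -1.8, 0.6]
grip_width: 0.0574
gripper_force: 25.0
```

```bash
python3 - <<'E'
from h import *
st();s=read_state();R0,p0=s['ee_rot'],s['ee_pos']
t=camera('top');w=camera('wrist')
cv2.imwrite('pics/c5.png',np.hstack([t[60:400,200:480],cv2.resize(w,(450,340))])[:,:,::-1])
print(landmark_of('top','cover')[:3],landmark_of('top','battery_pack')[:1])
mv([.286,-.379,.2],down(-.66,0))
E
```

```text
15.35 [ 0.5596 -0.3512  0.2153] 0.05743658622856972 24.99739408493042 [ 0.1 -1.8  0.6] [ 0.04 -0.03 -0.03]
[{'location': [0.5872, -0.3777, 0.2117], 'confidence': 0.58}] [{'location': [0.5792, -0.3696, 0.0227], 'confidence': 0.43}]
ang [0.0002, 0.0347, -0.0054] dp [-0.9586, 0.9652, 0.1429]
```

View pics/c5.png

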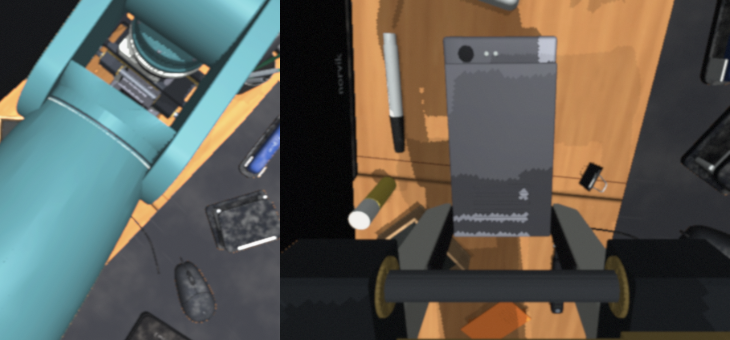

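>>> apply_moves(angular=[[0,0,0],[0,0.01,0],[0,0.0347,-0.005],[0,0.0347,-0.005],[0,0.0347,-0.005],[0,0.0347,-0.005],[0,0.0347,-0.005],[0,0.0347,-0.005],[0,0.0347,-0.005]], dp=[[-0.1,0.1,0],[-0.25,0.25,0.04],[-0.4,0.4,0.06],[-0.55,0.55,0.08],[-0.7,0.7,0.1],[-0.83,0.83,0.12],[-0.95,0.96,0.14],[-0.96,0.965,0.143],[-0.96,0.965,0.143]], grip=[-1,-1,-1,-1,-1,-1,-1,-1,-1])

```text
clock: 16.45
ee_pos: [0.2855, -0.3788, 0.1998]
ee_rot: [[0.788, -0.615, 0.0], [-0.615, -0.788, -0.0], [0.001, 0.0, -1.0]]
force: [-0.4, 0.1, -0.7]
grip_width: 0.057
gripper_force: 25.0
```

>>> apply_moves(angular=[[0,0,0],[0,0,0],[0,0,0],[0,0,0],[0,0,0],[0,0,0],[0,0,0],[0,0,0]], dp=[[0,0,0.2],[0,0,0.4],[0,0,0.6],[0,0,0.75],[0,0,0.82],[0,0,0.86],[0,0,0.88],[0,0,0.88]], grip=[-1,-1,-1,-1,-1,-1,-1,-1])

```text
clock: 17.25
ee_pos: [0.2867, -0.3794, 0.0251]
ee_rot: [[0.789, -0.614, 0.001], [-0.614, -0.789, -0.002], [0.002, 0.001, -1.0]]
force: [0.1, -0.1, -0.2]
grip_width: 0.0572
gripper_force: 25.0
```

>>> apply_moves(angular=[[0,0,0],[0,0,0],[0,0,0],[0,0,0],[0,0,0]], dp=[[0,0,0.015],[0,0,0.025],[0,0,0.035],[0,0,0.04],[0,0,0.04]], grip=[-1,-1,-1,-1,-1])

```text
clock: 17.75
ee_pos: [0.2867, -0.3798, 0.0189]
ee_rot: [[0.789, -0.614, 0.002], [-0.614, -0.789, -0.002], [0.003, 0.001, -1.0]]
force: [-7.5, 9.4, 27.6]
grip_width: 0.0569
gripper_force: 25.0
```

```bash
python3 - <<'E'
from h import *
st()
E
```

```text
17.75 [ 0.2867 -0.3798  0.0189] 0.05687126967782524 25.00621408224106 [-7.5  9.4 27.6] [ 2.11  1.22 -0.01]
```

>>> apply_moves(angular=[[0,0,0],[0,0,0],[0,0,0],[0,0,0],[0,0,0],[0,0,0],[0,0,0],[0,0,0]], dp=[[0,0,-0.01],[0,0,-0.01],[0,0,-0.01],[0,0,-0.05],[0,0,-0.25],[0,0,-0.5],[0,0,-0.75],[0,0,-0.95]], grip=[0.7,0.7,0.7,0.7,0.7,0.7,0.7,0.7])

```text
clock: 18.55
ee_pos: [0.2861, -0.3789, 0.21]
ee_rot: [[0.789, -0.614, 0.002], [-0.614, -0.789, -0.003], [0.003, 0.001, -1.0]]
force: [0.0, 0.2, 0.6]
grip_width: 0.0789
gripper_force: 0.0
```

```bash
python3 - <<'E'
from h import *
st()
camera('top')
for l in ('cover','battery_pack','pry_lever','tray'):
  print(l,[(round(q['confidence'],2),np.round(q['location'],4).tolist(),(Rz(UY).T@(q['location']-U)).round(4).tolist()) for q in landmark_of('top',l)[:3]])
mv(uw([-.008,0,.25]),down(UY+np.pi/2))
E
```

```text
18.55 [ 0.2861 -0.3789  0.21  ] 0.07888704710462388 0.0 [0.  0.2 0.6] [ 0.08  0.05 -0.  ]
cover [(0.91, [0.3113, -0.4036, 0.025], [-0.1929, -0.1964, 0.025]), (0.83, [0.3278, -0.1476, 0.0153], [-0.3404, 0.0134, 0.0153])]
battery_pack [(0.91, [0.5803, -0.3703, 0.021], [-0.0041, -0.002, 0.021]), (0.68, [0.3325, -0.2761, 0.0081], [-0.2562, -0.0838, 0.0081])]
pry_lever [(0.6, [0.3174, -0.2698, -0.0], [-0.2719, -0.0883, 0.0])]
tray [(0.9, [0.4953, -0.1544, 0.0018], [-0.2056, 0.1131, 0.0018])]
ang [0.0002, -0.0001, -0.495] dp [1.116, -0.947, -0.2198]
```

>>> apply_moves(angular=[[0,0,-0.045],[0,0,-0.09],[0,0,-0.135],[0,0,-0.18],[0,0,-0.225],[0,0,-0.27],[0,0,-0.315],[0,0,-0.36],[0,0,-0.405],[0,0,-0.45],[0,0,-0.495],[0,0,-0.495],[0,0,-0.495]], dp=[[0.1,-0.08,-0.1],[0.2,-0.16,-0.2],[0.3,-0.24,-0.22],[0.4,-0.32,-0.22],[0.5,-0.4,-0.22],[0.6,-0.5,-0.22],[0.7,-0.6,-0.22],[0.8,-0.7,-0.22],[0.9,-0.8,-0.22],[0.97,-0.85,-0.22],[1,-0.9,-0.22],[1,-0.9,-0.22],[1,-0.9,-0.22]], grip=[-0.3,-0.3,-0.3,-0.3,-0.3,-0.3,-0.3,-0.3,-0.3,-0.3,-0.3,-0.3,-0.3])

```text
clock: 20.1
ee_pos: [0.554, -0.3595, 0.2492]
ee_rot: [[0.63, 0.777, -0.001], [0.777, -0.63, 0.0], [-0.001, -0.001, -1.0]]
force: [0.9, -0.1, -0.3]
grip_width: 0.0326
gripper_force: 0.0
```

```bash
python3 - <<'E'
from h import *
st()
w=camera('wrist');cv2.imwrite('pics/w6.png',w[:,:,::-1])
i=camera_info('wrist');print(proj(i,np.array([uw([x,y,.076]) for x in(-.013,-.003) for y in(-.018,.018)])).round(1).tolist())
for l in ('battery_pack',):
  print(l,[(round(q['confidence'],2),np.round(q['location'],4).tolist(),(Rz(UY).T@(q['location']-U)).round(4).tolist()) for q in landmark_of('wrist',l)[:3]])
E
```

```text
20.1 [ 0.554  -0.3595  0.2492] 0.03255965398683574 0.0 [ 0.9 -0.1 -0.3] [-0.02 -0.01  0.01]
[[296.3, 195.0], [296.7, 156.1], [307.1, 194.9], [307.8, 156.1]]
battery_pack [(0.96, [0.5823, -0.3718, 0.0215], [-0.0016, -0.0019, 0.0215])]
```

View pics/w6.png

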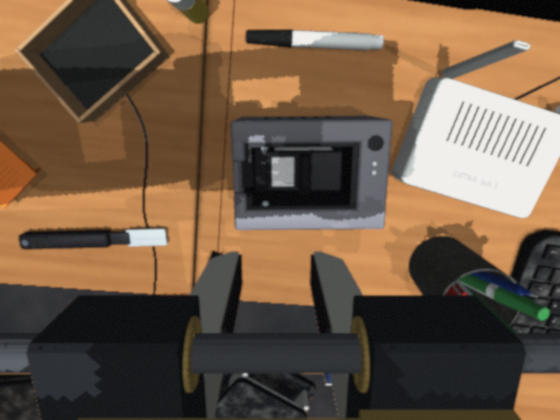

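```bash
python3 - <<'E'
import cv2
g=cv2.imread('pics/w6.png',0)
for v in range(146,206,4): print(v,g[v,248:356:3].tolist())
E
```

```text
146 [51, 73, 71, 71, 77, 90, 56, 27, 27, 42, 46, 51, 44, 41, 43, 40, 42, 41, 41, 41, 44, 46, 49, 47, 51, 54, 53, 51, 32, 30, 31, 30, 29, 27, 25, 37]
150 [33, 28, 8, 23, 42, 100, 62, 18, 10, 49, 56, 52, 59, 60, 61, 61, 60, 61, 59, 61, 57, 43, 50, 53, 55, 57, 57, 53, 33, 14, 16, 14, 9, 12, 8, 35]
154 [31, 36, 15, 22, 24, 48, 37, 38, 39, 36, 31, 25, 24, 24, 24, 22, 20, 12, 10, 14, 9, 25, 40, 39, 40, 38, 40, 43, 42, 43, 41, 26, 9, 5, 5, 33]
158 [51, 41, 9, 21, 20, 23, 24, 37, 139, 168, 159, 133, 134, 141, 141, 110, 28, 15, 16, 20, 18, 28, 44, 42, 43, 41, 43, 42, 43, 43, 42, 24, 4, 8, 10, 38]
162 [37, 32, 12, 21, 33, 50, 32, 40, 156, 175, 164, 152, 150, 150, 148, 119, 27, 18, 17, 21, 14, 28, 40, 40, 40, 40, 40, 41, 41, 42, 43, 22, 13, 9, 9, 37]
166 [21, 17, 13, 23, 22, 21, 15, 25, 124, 154, 152, 153, 151, 149, 150, 121, 26, 18, 17, 18, 18, 23, 39, 41, 39, 41, 38, 38, 39, 42, 40, 21, 12, 5, 9, 38]
170 [22, 21, 11, 22, 22, 22, 19, 28, 135, 161, 157, 151, 151, 150, 153, 122, 25, 17, 19, 19, 19, 26, 37, 39, 37, 40, 41, 39, 40, 41, 40, 25, 5, 11, 13, 38]
174 [20, 20, 13, 19, 21, 24, 17, 27, 13
[... 436 characters left out ...]
 16, 11, 16, 16, 18, 17, 25, 87, 110, 110, 109, 107, 104, 102, 78, 24, 11, 16, 15, 12, 30, 34, 37, 36, 37, 37, 37, 35, 37, 39, 15, 12, 6, 22, 39]
190 [9, 7, 10, 17, 13, 17, 14, 14, 18, 19, 23, 17, 18, 22, 18, 19, 18, 14, 14, 13, 15, 16, 19, 19, 20, 19, 21, 20, 18, 23, 19, 6, 5, 7, 22, 36]
194 [18, 15, 8, 10, 8, 8, 10, 13, 10, 8, 14, 9, 6, 10, 14, 8, 10, 10, 9, 10, 12, 11, 13, 10, 8, 11, 11, 14, 11, 3, 9, 11, 5, 9, 22, 36]
198 [28, 27, 10, 13, 10, 9, 10, 9, 15, 12, 7, 7, 11, 10, 9, 8, 13, 9, 10, 16, 10, 9, 11, 13, 13, 9, 10, 6, 9, 8, 11, 10, 5, 11, 24, 40]
202 [30, 26, 12, 10, 13, 80, 99, 28, 11, 7, 12, 8, 11, 12, 10, 11, 12, 14, 11, 11, 9, 7, 10, 10, 6, 6, 11, 12, 9, 11, 13, 9, 8, 9, 26, 31]
```

```bash
python3 - <<'E'
from h import *
i=camera_info('wrist');f=lambda u,v,z:(Rz(UY).T@(ray(i,u,v,z)-U)).round(4).tolist()
for a in((340.5,170,.056),(267,170,.056),(294.5,170,.076),(309,170,.076),(310.5,170,.056),(300,152,.056),(300,188.5,.056),(357,170,.084),(245,170,.084),(300,118,.084),(300,214,.084)):print(a,f(*a))
mv(uw([-.008,0,.12]),down(UY+np.pi/2));mv(uw([-.008,0,.06]),down(UY+np.pi/2))
E
```

```text
(340.5, 170, 0.056) [0.0306, 0.0013, 0.056]
(267, 170, 0.056) [-0.0402, 0.0017, 0.056]
(294.5, 170, 0.076) [-0.0147, 0.0052, 0.076]
(309, 170, 0.076) [-0.0015, 0.0052, 0.076]
(310.5, 170, 0.056) [0.0017, 0.0015, 0.056]
(300, 152, 0.056) [-0.0087, 0.0188, 0.056]
(300, 188.5, 0.056) [-0.0082, -0.0167, 0.056]
(357, 170, 0.084) [0.0404, 0.0064, 0.084]
(245, 170, 0.084) [-0.0591, 0.007, 0.084]
(300, 118, 0.084) [-0.0108, 0.0516, 0.084]
(300, 214, 0.084) [-0.0097, -0.0342, 0.084]
ang [0.0001, 0.0002, -0.0012] dp [0.0525, 0.116, 0.6507]
ang [0.0001, 0.0002, -0.0012] dp [0.0527, 0.1159, 0.9507]
```

>>> apply_moves(angular=[[0,0,-0.001],[0,0,-0.001],[0,0,-0.001],[0,0,-0.001],[0,0,-0.001],[0,0,-0.001],[0,0,-0.001],[0,0,-0.001],[0,0,-0.001]], dp=[[0.03,0.06,0.15],[0.054,0.118,0.35],[0.054,0.118,0.55],[0.054,0.118,0.65],[0.054,0.118,0.72],[0.054,0.118,0.79],[0.054,0.118,0.86],[0.054,0.118,0.92],[0.054,0.118,0.945]], grip=[-0.3,-0.3,-0.3,-0.3,-0.3,-0.3,-0.3,-0.3,-0.3])

```text
clock: 21.1
ee_pos: [0.5795, -0.3661, 0.0605]
ee_rot: [[0.624, 0.781, 0.0], [0.781, -0.624, -0.001], [-0.0, 0.0, -1.0]]
force: [-0.6, -0.2, -0.5]
grip_width: 0.0329
gripper_force: 0.0
```

>>> apply_moves(angular=[[0,0,0],[0,0,0],[0,0,0],[0,0,0],[0,0,0]], dp=[[0,0,0],[0,0,0],[0,0,0],[0,0,0],[0,0,0]], grip=[-0.3,-1,-1,-1,-1], force=40)

```text
clock: 21.6
ee_pos: [0.5802, -0.3664, 0.0623]
ee_rot: [[0.624, 0.781, 0.002], [0.781, -0.624, -0.002], [-0.0, 0.003, -1.0]]
force: [1.7, -2.1, 1.2]
grip_width: 0.0093
gripper_force: 40.0
```

>>> apply_moves(angular=[[0,0,0],[0,0,0],[0,0,0],[0,0,0],[0,0,0],[0,0,0],[0,0,0]], dp=[[0,0,-0.05],[0,0,-0.15],[0,0,-0.25],[0,0,-0.35],[0,0,-0.5],[0,0,-0.6],[0,0,-0.6]], grip=[-1,-1,-1,-1,-1,-1,-1])

```text
clock: 22.3
ee_pos: [0.5804, -0.3665, 0.1854]
ee_rot: [[0.624, 0.781, 0.004], [0.781, -0.624, -0.003], [0.0, 0.006, -1.0]]
force: [0.5, -0.4, -4.5]
grip_width: 0.0096
gripper_force: 40.0
```

```bash
python3 - <<'E'
from h import *
st()
# tray (.493,-.155) yaw -.033 ; pack offset -6,-10 mm, yaw about -.35 rel
T=np.array([.4935,-.155,0]);p=T+Rz(-.033)@np.array([-.004,-.008,0])
for yaw in(-.38,-.3):
  R=down(yaw+np.pi/2)
  print(p,yaw,abs(np.array([37*np.cos(yaw+.033),37*np.sin(yaw+.033)]))+abs(np.array([20*np.sin(yaw+.033),20*np.cos(yaw+.033)])))
  for z in(.18,.055):mv([p[0],p[1],z],R)
E
```

```text
22.3 [ 0.5804 -0.3665  0.1854] 0.009594008378857289 39.99909818172455 [ 0.5 -0.4 -4.5] [ 0.01 -0.08  0.03]
[ 0.48923823 -0.16286367  0.        ] -0.38 [41.59625858 31.39083512]
ang [0.0018, 0.0003, -0.0935] dp [0.5114, -0.9918, 0.0213]
ang [0.0018, 0.0003, -0.0935] dp [0.5114, -0.9953, 0.6463]
[ 0.48923823 -0.16286367  0.        ] -0.3 [40.9657484  29.05337539]
ang [0.0018, 0.0003, -0.119] dp [0.5114, -0.9918, 0.0213]
ang [0.0018, 0.0003, -0.119] dp [0.5114, -0.9953, 0.6463]
```

>>> apply_moves(angular=[[0,0,-0.02],[0,0,-0.04],[0,0,-0.06],[0,0,-0.08],[0,0,-0.1],[0,0,-0.119],[0,0,-0.119],[0,0,-0.119],[0,0,-0.119]], dp=[[0.08,-0.12,0],[0.16,-0.28,0],[0.24,-0.44,0],[0.32,-0.6,0],[0.4,-0.75,0],[0.46,-0.88,0],[0.51,-0.96,0],[0.527,-0.99,0],[0.527,-0.99,0]], grip=[-1,-1,-1,-1,-1,-1,-1,-1,-1])

```text
clock: 23.2
ee_pos: [0.4908, -0.1599, 0.1812]
ee_rot: [[0.296, 0.955, 0.001], [0.955, -0.296, -0.001], [-0.001, 0.001, -1.0]]
force: [0.3, -0.4, -4.2]
grip_width: 0.0094
gripper_force: 40.0
```

```bash
python3 - <<'E'
from h import *
st();w=camera('wrist');cv2.imwrite('pics/w7.png',w[:,:,::-1])
print([(round(q['confidence'],2),np.round(q['location'],4).tolist()) for l in('tray','battery_pack') for q in landmark_of('wrist',l)[:2]])
i=camera_info('wrist');T=[.4935,-.155,0]
print(proj(i,np.array([T+Rz(-.033)@np.array([x,y,.036]) for x,y in((-.054,-.042),(-.054,.042),(.054,.042),(.054,-.042))])).round())
for z in(.12,.052):mv([.4894,-.1589,z],down(-.3+np.pi/2))
E
```

```text
23.2 [ 0.4908 -0.1599  0.1812] 0.009393180636923603 39.99915540218353 [ 0.3 -0.4 -4.2] [-0.08 -0.08  0.04]
[(0.88, [0.4901, -0.156, -0.003]), (0.86, [0.4934, -0.1633, 0.1451])]
[[231. 248.]
 [200. 156.]
 [328. 121.]
 [351. 217.]]
ang [0.0002, 0.0003, -0.0004] dp [0.0075, -0.0111, 0.3056]
ang [0.0002, 0.0003, -0.0004] dp [0.0078, -0.0114, 0.6456]
```

View pics/w7.png

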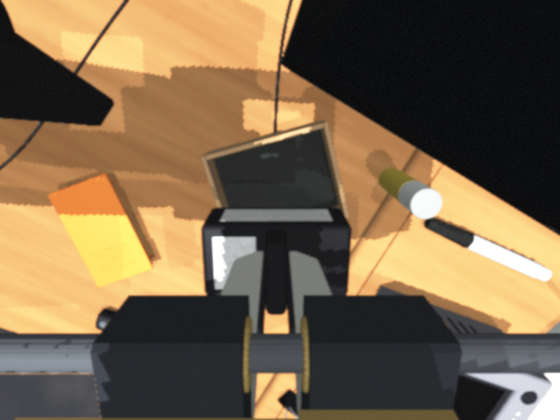

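>>> apply_moves(angular=[[0,0,0],[0,0,0],[0,0,0],[0,0,0],[0,0,0],[0,0,0],[0,0,0],[0,0,0]], dp=[[0.008,-0.011,0.1],[0.008,-0.011,0.2],[0.008,-0.011,0.3],[0.008,-0.011,0.4],[0.008,-0.011,0.5],[0.008,-0.011,0.57],[0.008,-0.011,0.62],[0.008,-0.011,0.62]], grip=[-1,-1,-1,-1,-1,-1,-1,-1])

```text
clock: 24.15
ee_pos: [0.4888, -0.1582, 0.0562]
ee_rot: [[0.296, 0.955, -0.001], [0.955, -0.296, -0.0], [-0.001, -0.001, -1.0]]
force: [-0.4, 0.4, -3.8]
grip_width: 0.0097
gripper_force: 40.0
```

>>> apply_moves(angular=[[0,0,0],[0,0,0],[0,0,0],[0,0,0],[0,0,0]], dp=[[0,0,0.007],[0,0,0.014],[0,0,0.021],[0,0,0.028],[0,0,0.03]], grip=[-1,-1,-1,-1,-1])

```text
clock: 24.65
ee_pos: [0.4892, -0.1581, 0.0514]
ee_rot: [[0.295, 0.955, 0.001], [0.955, -0.295, -0.001], [-0.001, 0.001, -1.0]]
force: [0.1, -0.9, -3.3]
grip_width: 0.0093
gripper_force: 40.0
```

Not in contact yet; keep lowering slowly.

>>> apply_moves(angular=[[0,0,0],[0,0,0],[0,0,0],[0,0,0]], dp=[[0,0,0.006],[0,0,0.012],[0,0,0.016],[0,0,0.016]], grip=[-1,-1,-1,-1])

```text
clock: 25.05
ee_pos: [0.4892, -0.1581, 0.048]
ee_rot: [[0.295, 0.955, 0.001], [0.955, -0.295, -0.001], [-0.001, 0.001, -1.0]]
force: [-0.7, -0.1, -3.2]
grip_width: 0.0097
gripper_force: 40.0
```

>>> apply_moves(angular=[[0,0,0],[0,0,0],[0,0,0],[0,0,0]], dp=[[0,0,0.005],[0,0,0.01],[0,0,0.012],[0,0,0.012]], grip=[-1,-1,-1,-1])

```text
clock: 25.45
ee_pos: [0.4895, -0.1583, 0.0472]
ee_rot: [[0.295, 0.955, 0.001], [0.955, -0.295, -0.001], [-0.001, 0.002, -1.0]]
force: [-8.3, 1.4, 12.6]
grip_width: 0.0097
gripper_force: 40.0
```

>>> apply_moves(angular=[[0,0,0],[0,0,0],[0,0,0],[0,0,0],[0,0,0],[0,0,0],[0,0,0],[0,0,0],[0,0,0],[0,0,0]], dp=[[0,0,-0.004],[0,0,-0.004],[0,0,-0.004],[0,0,-0.004],[0,0,-0.05],[0,0,-0.15],[0,0,-0.35],[0,0,-0.6],[0,0,-0.8],[0,0,-0.8]], grip=[-0.4,-0.4,-0.4,-0.4,-0.4,-0.4,-0.4,-0.4,-0.4,-0.4])

```text
clock: 26.45
ee_pos: [0.4907, -0.1585, 0.2126]
ee_rot: [[0.295, 0.955, 0.009], [0.955, -0.295, -0.004], [-0.001, 0.01, -1.0]]
force: [1.5, 0.3, -0.9]
grip_width: 0.028
gripper_force: 0.0
```

```bash
python3 - <<'E'
from h import *
st()
for c in('wrist','top','scene'):
  camera(c)
  print(c,[(l,round(q['confidence'],2),np.round(q['location'],4).tolist()) for l in('tray','battery_pack','cover','pry_lever','bulldog_clip','glue_stick','desk_marker') for q in landmark_of(c,l)[:2]])
E
```

```text
26.45 [ 0.4907 -0.1585  0.2126] 0.028012412706626053 0.0 [ 1.5  0.3 -0.9] [-0.03 -0.06  0.05]
wrist [('tray', 0.62, [0.4945, -0.1543, -0.0028]), ('tray', 0.3, [0.5943, -0.1892, -0.001]), ('battery_pack', 0.63, [0.4907, -0.1607, 0.0074]), ('cover', 0.79, [0.3311, -0.1506, 0.016]), ('bulldog_clip', 0.87, [0.4349, -0.4007, -0.0014]), ('glue_stick', 0.97, [0.591, -0.186, -0.002]), ('glue_stick', 0.5, [0.4942, -0.1528, -0.0018]), ('desk_marker', 0.69, [0.6721, -0.2785, 0.0016])]
top [('tray', 0.88, [0.4938, -0.1549, 0.0011]), ('battery_pack', 0.47, [0.488, -0.1611, 0.0086]), ('cover', 0.8, [0.3246, -0.1501, 0.0188]), ('cover', 0.64, [0.3136, -0.4047, 0.023]), ('pry_lever', 0.59, [0.316, -0.27, -0.0021]), ('bulldog_clip', 0.71, [0.4319, -0.4079, -0.0019]), ('desk_marker', 0.77, [0.6716, -0.2747, 0.0017]), ('desk_marker', 0.68, [0.5847, -0.3722, 0.0016])]
scene [('tray', 0.57, [0.4913, -0.1569, 0.0007]), ('tray', 0.53, [0.3206, -0.4069, 0.0223]), ('cover', 0.68, [0.3261, -0.1478, 0.0184]), ('cover', 0.59, [0.3209, -0.4058, 0.0209]), ('pry_lever', 0.78, [0.3207, -0.2668, -0.0022]), ('bulldog_clip', 0.67, [0.4336, -0.4015, -0.0015]), ('glue_stick', 0.85, [0.5948, -0.1871, 0.0008])]
```

All in place: pack at liner height in the tray, cover and lever on the desk, bystanders unmoved.

```bash
python3 -c "
from workcell import close_job;print(close_job())"
```

```text
the job is handed in; nothing more can be done
None
```

I levered the cover off, laid it and the lever on the desk, set the battery pack upright in the tray and handed the job in at about 27 s. The last camera readings showed the pack at liner height and the clip, glue stick and marker where they started. The hand-in returned no verdict.

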